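# Find the ferrule size of a turned handle on the ring gauge

### The job

A turned handle stands by itself in the round wooden stand; find the ferrule size of its tenon on the ring gauge. Start at the widest ring and put the tenon well into one ring after another along the row, gently and by feel, until a ring stops it; do not force it, the wood bruises. Then lower it into the last ring that took it and leave it standing there upright, its shoulder fully down on the ring; leave the handles in the rack and everything else on the bench alone.

Things in the scene. Friction and masses are not known exactly. Their poses are not given: they have to be found in the camera images.
- gauge: The ring gauge: a dark hardwood bar 60 x 220 x 40 mm screwed to the bench (it does not move), with four steel rings let into its top in one row along its y axis, 50 mm apart, standing 6 mm proud. Origin: centre of its underside; x across the bar, y along the row from the widest to the narrowest ring, z up. Hard: the push grows quickly once a tenon bears on a rim.
- ring1 (a point): The widest ring, bore 27 mm (straight and open for 38 mm and more below the rim; walls of the ring 5 mm thick). This point: centre of its mouth, level with the rim, 46 mm above the bench. A tenon goes into a ring if it is thinner than the bore: the fit is then 1 mm slack in diameter; otherwise it stops on the rim.
- ring2 (a point): The second ring, bore 23 mm. Centre of its mouth, level with the rim, 46 mm above the bench.
- ring3 (a point): The third ring, bore 19 mm. Centre of its mouth, level with the rim, 46 mm above the bench.
- ring4 (a point): The narrowest ring, bore 15 mm. Centre of its mouth, level with the rim, 46 mm above the bench.
- stand_hole (a point): The round wooden stand, a fixed turned block 80 mm across and 40 mm high, with a loose 31 mm hole in which the handle to be gauged hangs by its shoulder, not always central. This point: centre of the hole's mouth, 40 mm above the bench.
- handle_a_mid (a point): One of three turned ash handles that look the same, round about the upright axis, hanging tenon down by their shoulders. 104 mm long: tenon 26 mm, its end edge bevelled by 1.2 mm; a flat shoulder 36 mm across; from 13 to 56 mm above the shoulder a straight 32 mm grip; a 37 mm bulb on top. About 85 g. This point is on the axis half-way up: 52 mm above the tenon's end, 26 mm above the shoulder; z up.
- handle_b_mid (a point): Another of the three: same point and sizes as handle_a_mid. Only the tenons differ: one handle has a tenon of 26 mm, one of 22 mm, one of 18 mm, and which has which is not known. Best gripped across the straight part about 38 mm above the shoulder (12 mm above this point).
- handle_c_mid (a point): The third handle: same point and sizes as handle_a_mid. At the start one of the three, any of them, hangs in the round stand: that is the one to gauge. The other two hang in the holes of a plywood rack as high as the stand, farther out on the robot's right.
- rack: The plywood rack 60 x 170 x 40 mm, fixed, with two holes 100 mm apart along its y axis, in which the other two handles hang. Origin: centre of its underside. Leave it and its handles alone.
- calipers: Steel outside calipers, 140 x 75 mm, lying flat. Leave alone.
- pencil: Flat carpenter's pencil, 150 mm long, 8 mm high. Leave alone.
- ferrule_long: Loose brass ferrule, 27 mm across, 24 mm high. Leave alone.
- ferrule_short: Loose brass ferrule, 23 mm across, 18 mm high. Leave alone.
- wax_tin: Wax tin, 75 mm across, 34 mm high. Leave alone.
- sanding_block: Cork sanding block, 110 x 66 x 30 mm. Leave alone.
- gouge: Turning gouge with a wooden handle, 300 mm long, lying flat. Leave alone.
- glue: White glue bottle, 60 mm across, 170 mm high. Leave alone.
Things that resemble listed ones, but are neither listed nor needed, are in the scene too. Leave any turquoise look-alike of the part that bears handle_b_mid alone.

How it is judged:
By the outcome, as a careful person would: the job done as asked, in the order asked, and still so for the second after the job is handed in, with the robot touching nothing.
It also fails if it takes over 58 s, if anything falls off the work surface, if the arm or the gripper's body presses on something with over 40 N, if the wrist force passes 120 N, or if a joint passes its speed limit or range.

### The arm

A 6-joint arm with a two-finger parallel gripper is mounted at the origin on the work surface. World frame = base frame: x ahead of the robot, y to its left, z up, the work surface at z = 0. Lengths are in mm, angles in rad, forces in N, time in s.
With the tool pointing down it reaches from about 350 to 975 mm from the base axis. Payload 7.1 kg.
Tool frame: the origin (TCP) lies at the very end of the fingers, on their centre line; the grasp point (between the pads) lies 19 mm behind it; y points along the fingers, x is the direction in which the jaws open and shut, and the axes are right-handed (so a half turn about y gives the same grasp; the last joint's range is limited). The gripper opens to 88 mm and grips with 3 to 60 N. Pads are 20 mm wide; open, the fingers measure 115 mm over their backs; the gripper's body (75 mm by 178 mm) begins 61 mm behind the grasp point.
Start: joints at [1.231, 0.423, 1.63, -0, 1.089, -0.019], TCP at [197.047, 593.108, 222.675] pointing down, gripper open.
Joint ranges: [-3, 3], [-0.9, 2.11], [0.09, 2.58], [-1.31, 4.45], [0.11, 2.69], [-2.54, 2.54]. Speed limits (rad/s): [2.39, 2.39, 3.01, 3.14, 3.14, 3.14].

### API

Orientations are given as a rotation vector (axis times angle).
In Python, from workcell import ctrl gives the robot as it stands. The module is installed in compiled form; this text tells all that it offers.
- The arm moves only by the tool carry_out, never from a script. Its arguments are lists of equal length, an entry for each row: "delta_pos": the shift along the tool's x, y, z in cm, a list of three; "rotation": the turn, a rotation vector about the tool's x, y, z in rad, a list of three. In form: {"delta_pos": [[dx, dy, dz], ...], "rotation": [[wx, wy, wz], ...]}. A call has 1 to 12 rows; each row is the pose to reach, as a shift and turn from the pose commanded when the call began, along the tool's axes at that moment; what a row does not reach only later rows make up. A row lasts 1/12 s, in which the tool goes at most 41.7 mm and 7.16 degrees, less where a joint would pass 70% of its speed; a pose out of reach is approached as far as the arm can. A call with a gripper value outside its range is refused whole. "hand" is the closure in counts, from 0 (fully open) to 255 (shut), set as the call begins (left out, the last holds). The fingers move at their own pace and stop on an object; the grip force is fixed at half the most. Time passes only in rows, so rows that repeat a pose let the fingers close. It gives the time, the measured TCP pose, the force and the opening at its end, in the units of the state.
- ctrl.get_obs(): the state, without advancing time (a new reading comes with each control period).
- ctrl.get_image(name): name is "side" or "top" or "wrist"; returns the picture (480x640x3 uint8, red, green, blue); there is no depth.
- ctrl.camera_info(name): a dict with "fov_y" (degrees; the focal length in pixels is half the picture's height over the tangent of half this angle, whatever the lens; pixels are square), "cx", "cy" (the principal point, pixels), "k1" (the pictures are not rectified: a ray, as slopes to the right and down, at radius r is drawn at 1 + k1 r^2 times it, then the intrinsics apply), "R" (3x3) and "t" (3): a world point X has camera coordinates R X + t; the wrist camera has in their place "T_tool_cam" (4x4, takes a point from camera to tool coordinates, whose origin is the TCP and whose axes are the tool frame's). Camera axes: x right, y down, z forward; pixel columns grow to the right and rows downward; lengths in mm; the calibration is good to about 2 mm. A picture is of the moment at which its call begins: read the wrist's pose just before it. camera_info takes no time and is no camera call.
- ctrl.close_job(): hands the job in, once; it reports no verdict.
The state is a dict: "t": time; "qpos": joint angles; "qvel": joint speeds; "joint_torque": joint torques, N m; "ee_pos": TCP position; "orientation": TCP orientation; "ft_force": force on the tool from outside, world axes, zero at the start; "moment": the same for the moment, N m; "width": finger opening in mm.
Only numpy, scipy, OpenCV 4.12 (cv2) and the standard library are available. Lean on these libraries where they do the work, as an engineer would, in place of code of your own. Each camera call takes 0.05 s, during which the arm holds its last target.

## Working session

There is one attempt and no reset: what is moved stays moved. The work goes in short steps, Python scripts to look and compute and a tool call to move; the robot and the scene stay as the last step left them, time stands still between calls to the robot, and variables do not carry over. Pictures are saved under pics/ and viewed, and the job is handed in when it is done.

Besides the shell and the picture viewer there is one more tool, called after "Emit:" as name(argument=value, ...), one argument or row to a line, values as JSON. carry_out: Moves the arm, as the interface text tells. Its arguments: {"type":"object","properties":{"delta_pos":{"type":"array","items":{"type":"array","items":{"type":"number"}}},"rotation":{"type":"array","items":{"type":"array","items":{"type":"number"}}},"hand":{"type":"number"}},"required":["delta_pos","rotation"]}

```bash
mkdir -p pics; ls; cat > look.py <<'E'
import sys,cv2
from workcell import ctrl
n,f=sys.argv[1:3]
o=ctrl.get_obs()
im=ctrl.get_image(n)
cv2.imwrite('pics/'+f+'.png',im[:,:,::-1])
print(o['t'],o['ee_pos'],o['orientation'],o['width'])
E
python3 look.py top top0; python3 look.py side side0
python3 - <<'E'
from workcell import ctrl
for n in('top','side','wrist'):print(ctrl.camera_info(n))
print(ctrl.get_obs())
E
```

```text
pics
0.0 [196.86052381 592.58244536 221.87786251] [-1.34498704 -0.96875248  0.97091678] 87.71544518676225
0.05 [196.87931314 592.58831207 221.90532252] [-1.34493523 -0.96881686  0.97089473] 87.74414953702495
{'fov_y': 54.32099304017269, 'cx': 323.66745411986113, 'cy': 236.12835409990228, 'k1': 0.037318241639816355, 'R': array([[-0.03223686, -0.99947527,  0.00315811],
       [-0.97414491,  0.03071262, -0.22382677],
       [ 0.22361232, -0.01029193, -0.97462383]]), 't': array([ -62.85064942,  569.68834075, 1287.98565916])}
{'fov_y': 50.58328680684289, 'cx': 322.4368609444426, 'cy': 232.8976288747671, 'k1': -0.01982971511282686, 'R': array([[ 0.87207991, -0.489331  ,  0.00563933],
       [-0.29806801, -0.54028224, -0.78692475],
       [ 0.3881135 ,  0.68458036, -0.61702321]]), 't': array([-537.04131829,  187.73204962, 1022.20532562])}
{'fov_y': 61.91487421443945, 'cx': 322.6940085092928, 'cy': 242.6740298480347, 'k1': -0.004847442858648485, 'T_tool_cam': array([[ 9.99998955e-01, -1.28342852e-03, -6.65511649e-04,
        -3.31217433e-01],
       [ 3.00436504e-04, -2.65800322e-01,  9.64028059e-01,
        -1.60778026e+02],
       [-1.41415431e-03, -9.64027252e-01, -2.65799658e-01,
         7.15632242e+01],
       [ 0.00000000e+00,  0.00000000e+00,  0.00000000e+00,
         1.00000000e+00]])}
{'t': 0.1, 'qpos': array([ 1.23102455e+00,  4.23724281e-01,  1.63058949e+00, -3.47242228e-06,
        1.08862075e+00, -1.90021719e-02]), 'qvel': array([-0.00129441, -0.00239544, -0.00216573, -0.0002045 , -0.00071058,
       -0.0006957 ]), 'joint_torque': array([-2.11382226e-04, -5.45611167e+01, -2.74323535e+01,  6.44995132e-02,
        1.88088877e-02, -7.24660208e-05]), 'ee_pos': array([196.87346917, 592.66140221, 222.0139665 ]), 'orientation': array([-1.34483106, -0.96893249,  0.97075772]), 'ft_force': array([-0.86198565, -0.12630668, -0.27219834]), 'moment': array([-0.06565783, -0.00976422, -0.03709885]), 'width': 87.91107529623345}
```

View pics/top0.png

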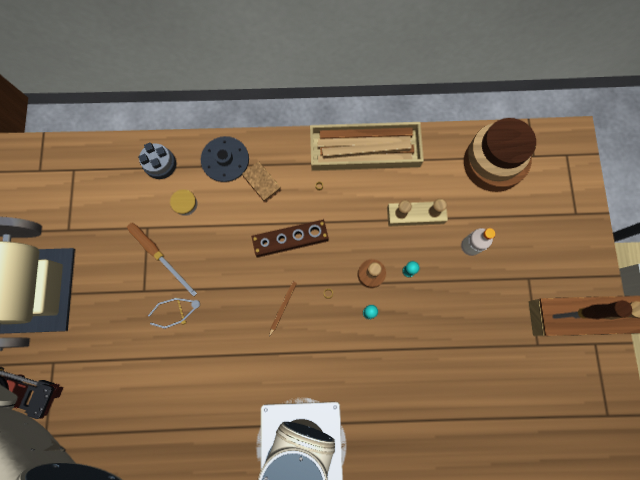

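View pics/side0.png

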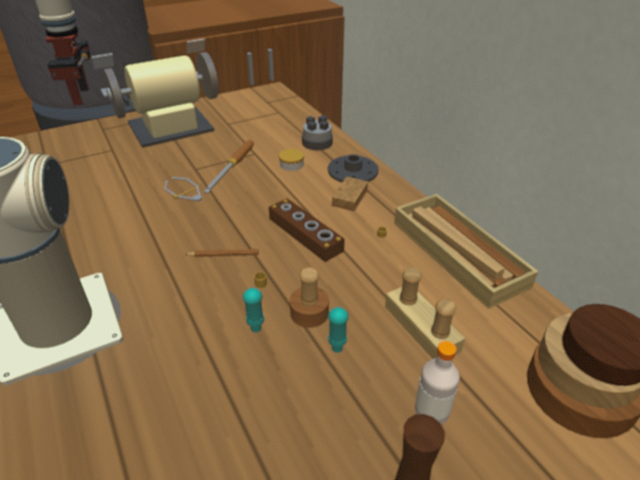

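```bash
cat > h.py <<'E'
import numpy as np,cv2
from scipy.spatial.transform import Rotation as Ro
from workcell import ctrl
def rays(name,px,pose=None):
    c=ctrl.camera_info(name); f=240/np.tan(np.radians(c['fov_y'])/2)
    px=np.atleast_2d(np.array(px,float)); d=(px-[c['cx'],c['cy']])/f
    u=d.copy()
    for _ in range(20): u=d/(1+c['k1']*(u**2).sum(1,keepdims=True))
    v=np.c_[u,np.ones(len(u))]
    if name=='wrist':
        T=c['T_tool_cam']; p,o=pose; R=Ro.from_rotvec(o).as_matrix()
        return R@T[:3,3]+p, v@T[:3,:3].T@R.T
    return -c['R'].T@c['t'], v@c['R']
def plane(name,px,z,pose=None):
    o,v=rays(name,px,pose); return o+v*((z-o[2])/v[:,2])[:,None]
def proj(name,X,pose=None):
    c=ctrl.camera_info(name); f=240/np.tan(np.radians(c['fov_y'])/2)
    X=np.atleast_2d(np.array(X,float))
    if name=='wrist':
        T=c['T_tool_cam']; p,o=pose; R=Ro.from_rotvec(o).as_matrix()
        Y=((X-p)@R-T[:3,3])@T[:3,:3]
    else: Y=X@c['R'].T+c['t']
    u=Y[:,:2]/Y[:,2:]; u=u*(1+c['k1']*(u**2).sum(1,keepdims=True))
    return u*f+[c['cx'],c['cy']]
E
python3 - <<'E'
from h import *
np.set_printoptions(precision=1,suppress=True)
P=lambda px,z:plane('top',px,z)
print('rings',P([[265,242],[281,238],[298,234],[318,231]],46))
print('handle top',P([[375,269]],118),'stand',P([[372,273]],40))
print('turq',P([[412,268],[371,312]],90))
print('rack',P([[404,208],[439,208]],118),P([[418,213]],40))
print('glue',P([[490,233]],170),'pencil',P([[294,283],[272,332]],0))
print('side handle top',plane('side',[[309,272]],118), 'turq',plane('side',[[253,295],[338,315]],95))
o=ctrl.get_obs();print(Ro.from_rotvec(o['orientation']).as_matrix())
im=cv2.imread('pics/top0.png')
cv2.imwrite('pics/z.png',cv2.resize(im[180:340,230:470],None,fx=3.3,fy=3.3,interpolation=cv2.INTER_CUBIC))
im=cv2.imread('pics/side0.png')
cv2.imwrite('pics/z2.png',cv2.resize(im[180:360,220:460],None,fx=3.3,fy=3.3,interpolation=cv2.INTER_CUBIC))
E
```

```text
rings [[559.5  90.7  46. ]
 [570.   43.9  46. ]
 [580.5  -6.1  46. ]
 [587.7 -65.   46. ]]
handle top [[ 458.7 -217.5  118. ]] stand [[ 459.3 -217.4   40. ]]
turq [[ 462.6 -324.1   90. ]
 [ 345.  -203.1   90. ]]
rack [[ 629.1 -308.8  118. ]
 [ 626.  -406.8  118. ]] [[ 634.8 -364.2   40. ]]
glue [[ 537.8 -521.6  170. ]] pencil [[442.6  10.8   0. ]
 [302.7  76.8   0. ]]
side handle top [[ 462.5 -219.   118. ]] turq [[ 350.9 -202.2   95. ]
 [ 465.8 -324.    95. ]]
[[ 0.3 -0.  -0.9]
 [ 0.9 -0.   0.3]
 [-0.  -1.   0. ]]
```

View pics/z.png

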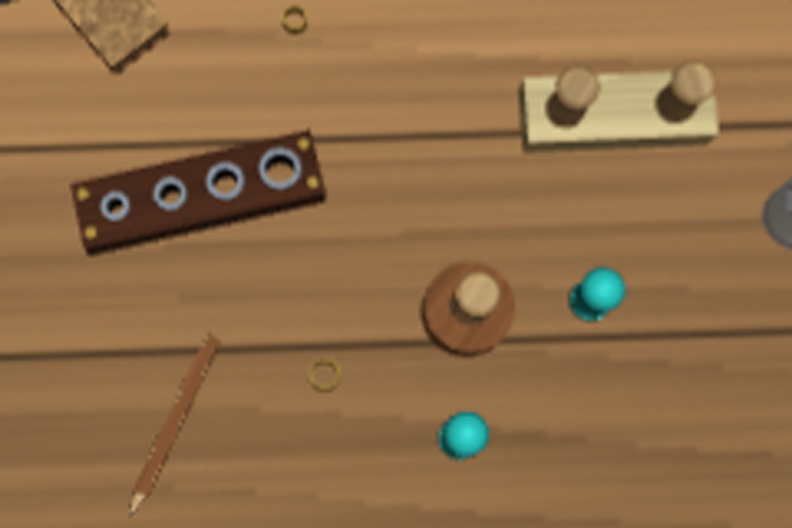

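View pics/z2.png

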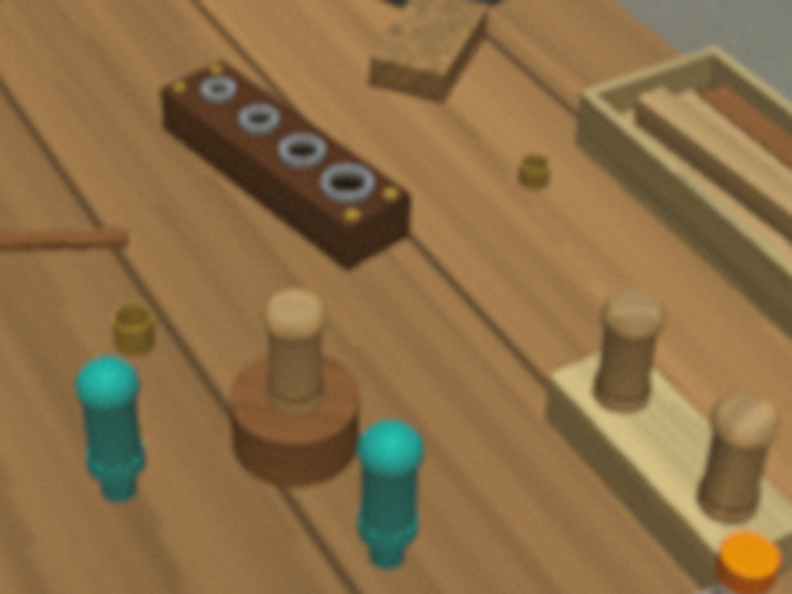

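```bash
cat > go.py <<'E'
# usage: go.py x y z az_of_tool_x_deg -> delta (cm) & rotvec in tool frame
import sys
from h import *
x,y,z,az=map(float,sys.argv[1:5])
o=ctrl.get_obs(); R=Ro.from_rotvec(o['orientation'])
a=np.radians(az); X=np.array([np.cos(a),np.sin(a),0]);Y=np.array([0,0,-1.]);T=Ro.from_matrix(np.c_[X,Y,np.cross(X,Y)])
np.set_printoptions(precision=4,suppress=True)
print('t',o['t'],'pos',o['ee_pos'],'w',o['width'],'F',o['ft_force'],'q6',o['qpos'][5])
print('delta cm',R.inv().apply(np.array([x,y,z])-o['ee_pos'])/10,'rot',(R.inv()*T).as_rotvec())
E
python3 go.py 570 20 225 10.3
```

```text
t 0.1 pos [196.8735 592.6614 222.014 ] w 87.91107529623345 F [-0.862  -0.1263 -0.2722] q6 -0.019002171936315225
delta cm [-42.5811  -0.2427 -53.4652] rot [ 0.0007  1.0703 -0.0012]
```

Emit:
carry_out(
  delta_pos=[
    [-42.6,-0.3,-53.5],
    [-42.6,-0.3,-53.5],
    [-42.6,-0.3,-53.5],
    [-42.6,-0.3,-53.5],
    [-42.6,-0.3,-53.5],
    [-42.6,-0.3,-53.5],
    [-42.6,-0.3,-53.5],
    [-42.6,-0.3,-53.5],
    [-42.6,-0.3,-53.5],
    [-42.6,-0.3,-53.5],
    [-42.6,-0.3,-53.5],
    [-42.6,-0.3,-53.5],
  ],
  rotation=[
    [0,1.07,0],
    [0,1.07,0],
    [0,1.07,0],
    [0,1.07,0],
    [0,1.07,0],
    [0,1.07,0],
    [0,1.07,0],
    [0,1.07,0],
    [0,1.07,0],
    [0,1.07,0],
    [0,1.07,0],
    [0,1.07,0],
  ],
  hand=0,
)

```text
t: 1.1
ee_pos: [470.6, 172.2, 224.8]
orientation: [-1.566, -0.141, 0.141]
ft_force: [1.2, 0.6, 0.5]
width: 88.0
```

```bash
python3 go.py 570 20 225 10.3
```

```text
t 1.1 pos [470.5652 172.2005 224.8232] w 87.99713081119816 F [1.2403 0.622  0.5436] q6 0.14703618195029805
delta cm [  7.0581  -0.0189 -16.7543] rot [ 0.      0.0002 -0.0002]
```

Emit:
carry_out(
  delta_pos=[
    [7,0,-16],
    [7,0,-16],
    [7,0,-16],
    [7,0,-16],
    [7,0,-16],
    [7,0,-16],
    [7,0,-16],
  ],
  rotation=[
    [0,0,0],
    [0,0,0],
    [0,0,0],
    [0,0,0],
    [0,0,0],
    [0,0,0],
    [0,0,0],
  ],
)

```text
t: 1.68
ee_pos: [566.8, 29.3, 224.3]
orientation: [-1.566, -0.139, 0.141]
ft_force: [-1.0, 0.5, -0.2]
width: 88.0
```

```bash
python3 look.py wrist w1
```

```text
1.6833 [566.82311593  29.34890879 224.26964316] [-1.56574224 -0.13903431  0.14145207] 88.0258244025705
```

View pics/w1.png

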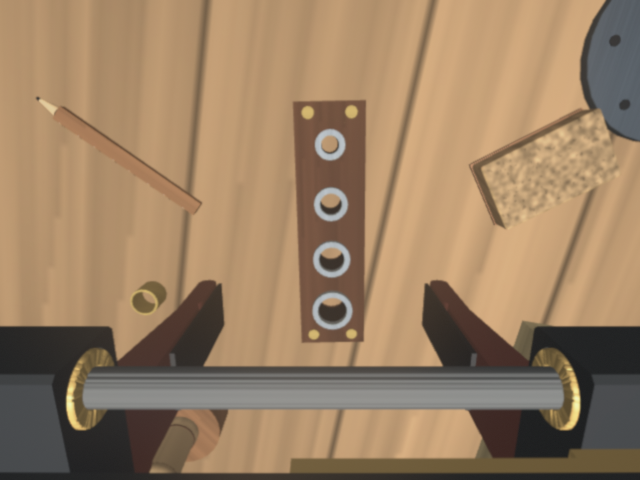

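```bash
python3 - <<'E'
import cv2
im=cv2.imread('pics/w1.png')
cv2.imwrite('pics/w1z.png',cv2.resize(im[120:345,285:375],None,fx=2.66*1,fy=2.66,interpolation=cv2.INTER_CUBIC))
a=cv2.resize(im[230:335,290:375],None,fx=5.6,fy=5.6,interpolation=cv2.INTER_CUBIC)
cv2.imwrite('pics/w1z.png',a)
E
```

```text
(no output)
```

View pics/w1z.png

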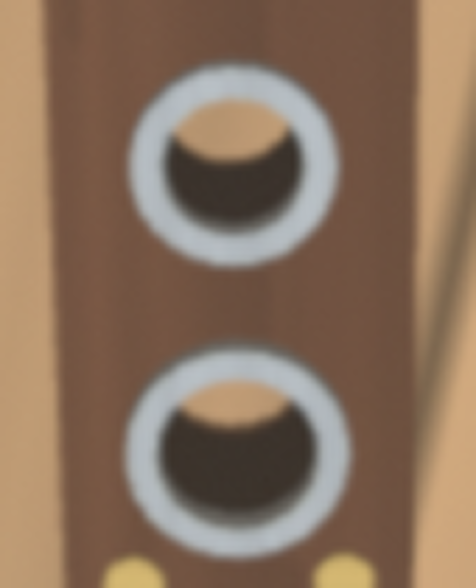

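```bash
cat > rings.py <<'E'
import sys
from h import *
def meas(f,pose):
    im=cv2.imread(f).astype(int); b,g,r=im[...,0],im[...,1],im[...,2]
    m=((b-r>5)&(b>135)).astype(np.uint8)
    cs,hi=cv2.findContours(m,cv2.RETR_CCOMP,cv2.CHAIN_APPROX_NONE)
    out=[]
    for i,c in enumerate(cs):
        if hi[0][i][3]>=0 or len(c)<40: continue
        if not(200<cv2.contourArea(c)<6000):continue
        if hi[0][i][2]<0: continue
        res=[]
        for cc in (c,max((cs[k] for k in range(len(cs)) if hi[0][k][3]==i),key=len)):
            w=plane('wrist',cc[:,0,:],46,pose)[:,:2]
            A=np.c_[2*w,np.ones(len(w))]; s=np.linalg.lstsq(A,(w**2).sum(1),rcond=None)[0]
            res+= [s[0],s[1],np.sqrt(s[2]+s[0]**2+s[1]**2)]
        out.append(res)
    return np.array(out)
if __name__=='__main__':
    np.set_printoptions(precision=2,suppress=True)
    pose=(np.array(eval(sys.argv[2])),np.array(eval(sys.argv[3])))
    o=meas(sys.argv[1],pose);print(o)
    c=o[:,:2];print(np.diff(c,axis=0),np.linalg.norm(np.diff(c,axis=0),axis=1), np.degrees(np.arctan2(*(c[-1]-c[0])[::-1])))
E
python3 rings.py pics/w1.png '[566.82311593,29.34890879,224.26964316]' '[-1.56574224,-0.13903431,0.14145207]'
```

```text
[[590.83 -54.32  17.08 590.81 -54.47  14.59]
 [581.18  -5.48  15.23 581.16  -5.43  12.35]
 [571.46  43.1   13.15 571.46  43.29  10.46]
 [561.79  91.84  11.19 561.5   92.15   8.41]]
[[-9.66 48.85]
 [-9.72 48.58]
 [-9.68 48.74]] [49.79 49.54 49.69] 101.2403929044798
```

```bash
python3 go.py 455 -195 235 11.24
```

```text
t 1.7333 pos [566.4627  30.0848 224.3702] w 88.13562408320476 F [-0.974   0.3105  0.3157] q6 -0.14837204687405306
delta cm [-14.9978  -1.0527 -20.1484] rot [-0.0006 -0.0162 -0.0015]
```

Emit:
carry_out(
  delta_pos=[
    [-15,-1,-20],
    [-15,-1,-20],
    [-15,-1,-20],
    [-15,-1,-20],
    [-15,-1,-20],
    [-15,-1,-20],
    [-15,-1,-20],
    [-15,-1,-20],
  ],
  rotation=[
    [0,-0.016,-0.001],
    [0,-0.016,-0.001],
    [0,-0.016,-0.001],
    [0,-0.016,-0.001],
    [0,-0.016,-0.001],
    [0,-0.016,-0.001],
    [0,-0.016,-0.001],
    [0,-0.016,-0.001],
  ],
)

```text
t: 2.4
ee_pos: [454.8, -194.2, 235.1]
orientation: [-1.565, -0.153, 0.151]
ft_force: [-0.1, -0.6, 0.3]
width: 87.6
```

```bash
python3 look.py wrist w2
```

```text
2.4 [ 454.76742666 -194.22231429  235.08858263] [-1.5650868  -0.15316121  0.15134043] 87.55280090072847
```

View pics/w2.png

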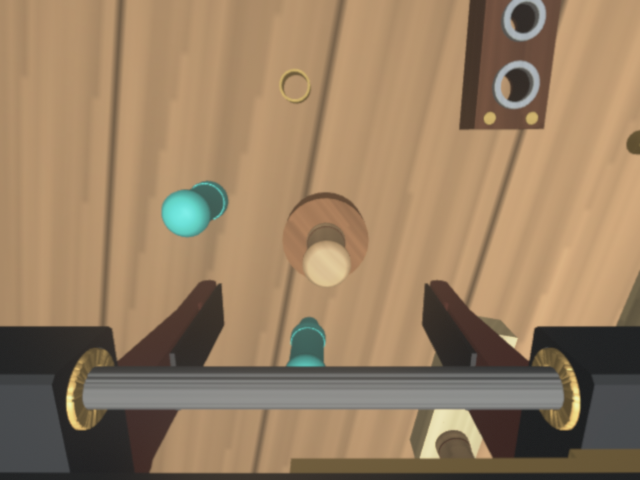

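```bash
python3 rings.py pics/w2.png '[454.76742666,-194.22231429,235.08858263]' '[-1.5650868,-0.15316121,0.15134043]'
cat > bulb.py <<'E'
import sys
from h import *
np.set_printoptions(precision=2,suppress=True)
def bulb(f,box):
    x0,y0,x1,y1=box
    im=cv2.imread(f)[y0:y1,x0:x1]
    big=cv2.resize(im,None,fx=8,fy=8,interpolation=cv2.INTER_CUBIC)
    cv2.imwrite('pics/bz.png',big)
    print(im[:, (x1-x0)//2].tolist()[::3]); print(im[(y1-y0)*2//3].tolist()[::3])
bulb(sys.argv[1],eval(sys.argv[2]))
E
python3 bulb.py pics/w2.png '[275,185,375,300]'|cut -c1-900
```

```text
[[590.46 -55.84  17.16 590.65 -55.87  14.37]]
[] [] 0.0
[[113, 151, 186], [113, 150, 185], [105, 140, 173], [55, 75, 100], [61, 84, 112], [91, 126, 169], [93, 129, 172], [91, 126, 169], [90, 123, 165], [89, 123, 165], [92, 126, 169], [93, 128, 171], [90, 124, 166], [87, 115, 140], [73, 97, 120], [78, 103, 125], [77, 102, 123], [76, 101, 121], [76, 101, 122], [112, 149, 179], [125, 165, 195], [141, 183, 212], [152, 196, 221], [155, 199, 224], [157, 202, 225], [157, 203, 226], [155, 200, 224], [151, 195, 220], [149, 192, 218], [149, 192, 218], [148, 191, 217], [148, 192, 218], [149, 196, 221], [146, 195, 220], [110, 147, 176], [107, 143, 175], [107, 143, 175], [107, 142, 174], [107, 142, 174]]
[[107, 143, 175], [105, 140, 172], [103, 138, 169], [107, 143, 176], [109, 146, 181], [91, 126, 168], [92, 127, 170], [92, 127, 171], [90, 125, 167], [96, 130, 167], [124, 164, 193], [142, 186, 214], [147, 190, 217], [149, 192, 218], [148, 191, 218], [151, 195, 220], [155, 199, 224], [158, 203, 226], [157, 202, 225], [154, 198, 223], [151, 195, 221], [148, 192, 218], [150, 194, 220], [148, 192, 218], [128, 169, 198], [100, 135, 169], [91, 125, 167], [92, 126, 169], [93, 128, 172], [102, 138, 176], [109, 147, 180], [112, 149, 184], [113, 151, 185], [112, 149, 184]]
```

```bash
python3 -c "
import cv2;a=cv2.imread('pics/bz.png');cv2.imwrite('pics/bz2.png',cv2.resize(a,None,fx=.6,fy=.6))"
```

```text
(no output)
```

View pics/bz2.png

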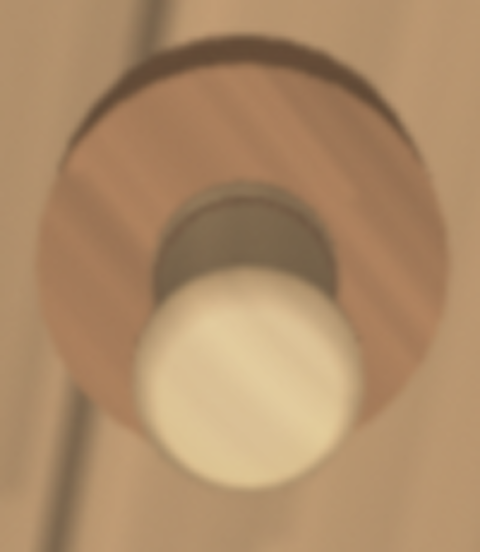

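```bash
python3 - <<'E'
from h import *
np.set_printoptions(precision=2,suppress=True)
pose=(np.array([454.76742666,-194.22231429,235.08858263]),np.array([-1.5650868,-0.15316121,0.15134043]))
for z in (96,100,104,108): 
  c=plane('wrist',[[326.8,263.5],[303.3,263.5],[350.3,263.5]],z,pose); print(z,c[0],np.linalg.norm(c[1]-c[2]))
for z in (40,44): 
  c=plane('wrist',[[326,241.9],[306.9,241.9],[345.2,241.9]],z,pose); print(z,c[0],np.linalg.norm(c[1]-c[2]))
# stand disc: centre of top face
c=plane('wrist',[[275+242/4.8,185+260/4.8],[275+37/4.8,185+260/4.8],[275+448/4.8,185+260/4.8]],40,pose); print('stand',c[0],np.linalg.norm(c[1]-c[2]))
R=Ro.from_rotvec(pose[1]).as_matrix();print(R)
E
python3 go.py 459 -216 235 11.24
```

```text
96 [ 464.04 -220.91   96.  ] 37.077397144278706
100 [ 463.74 -219.62  100.  ] 36.582839903513985
104 [ 463.44 -218.32  104.  ] 36.08828266274925
108 [ 463.14 -217.02  108.  ] 35.59372542198459
40 [ 463.46 -218.65   40.  ] 35.32179102884202
44 [ 463.21 -217.58   44.  ] 34.92478712668367
stand [ 462.43 -216.19   40.  ] 78.82164638617182
[[ 0.98  0.   -0.19]
 [ 0.19  0.    0.98]
 [ 0.   -1.    0.  ]]
t 2.45 pos [ 455.4593 -193.248   234.9951] w 87.79684757265632 F [-0.5558  0.0877  0.5616] q6 -0.6223387302008805
delta cm [-0.095  -0.0016 -2.3006] rot [-0.0004 -0.0005  0.0013]
```

```bash
python3 go.py 463.5 -219 59 11.24
```

```text
t 2.45 pos [ 455.4593 -193.248   234.9951] w 87.79684757265632 F [-0.5558  0.0877  0.5616] q6 -0.6223387302008805
delta cm [ 0.2657 17.5987 -2.69  ] rot [-0.0004 -0.0005  0.0013]
```

Emit:
carry_out(
  delta_pos=[
    [0.27,1,-2.7],
    [0.27,4,-2.7],
    [0.27,8,-2.7],
    [0.27,12,-2.7],
    [0.27,14,-2.7],
    [0.27,15.5,-2.7],
    [0.27,16.6,-2.7],
    [0.27,17.3,-2.7],
    [0.27,17.6,-2.7],
    [0.27,17.6,-2.7],
  ],
  rotation=[
    [0,0,0.001],
    [0,0,0.001],
    [0,0,0.001],
    [0,0,0.001],
    [0,0,0.001],
    [0,0,0.001],
    [0,0,0.001],
    [0,0,0.001],
    [0,0,0.001],
    [0,0,0.001],
  ],
)

```text
t: 3.28
ee_pos: [464.3, -219.5, 58.8]
orientation: [-1.565, -0.155, 0.155]
ft_force: [0.2, -0.9, -0.6]
width: 88.1
```

```bash
python3 look.py wrist w3;python3 go.py 463.5 -219 59 11.24
```

```text
3.2833 [ 464.29838495 -219.45014159   58.83159086] [-1.56515802 -0.15491806  0.15493424] 88.14455128509358
t 3.3333 pos [ 464.5068 -219.8683   59.3568] w 87.3520251562653 F [0.6493 0.2514 0.1378] q6 -0.6621699328642823
delta cm [-0.0818  0.0356  0.1049] rot [0.0005 0.0007 0.0007]
```

View pics/w3.png

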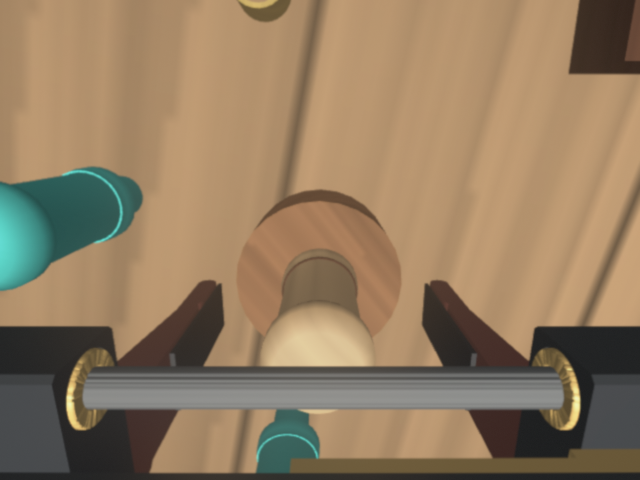

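Emit:
carry_out(
  delta_pos=[
    [-0.1,0,0.1],
    [-0.1,0,0.1],
    [-0.1,0,0.1],
    [-0.1,0,0.1],
    [-0.1,0,0.1],
    [-0.1,0,0.1],
    [-0.1,0,0.1],
    [-0.1,0,0.1],
    [-0.1,0,0.1],
    [-0.1,0,0.1],
  ],
  rotation=[
    [0,0,0],
    [0,0,0],
    [0,0,0],
    [0,0,0],
    [0,0,0],
    [0,0,0],
    [0,0,0],
    [0,0,0],
    [0,0,0],
    [0,0,0],
  ],
  hand=255,
)

```text
t: 4.17
ee_pos: [462.7, -219.5, 58.9]
orientation: [-1.565, -0.154, 0.154]
ft_force: [0.2, 0.1, 0.5]
width: 36.0
```

```bash
python3 go.py 463.5 -219 59 11.24
```

```text
t 4.1667 pos [ 462.7215 -219.4676   58.8951] w 36.03258111891629 F [0.2222 0.1154 0.4849] q6 -0.6620576850933488
delta cm [ 0.0855 -0.0105  0.0307] rot [ 0.0001 -0.0002  0.    ]
```

Emit:
carry_out(
  delta_pos=[
    [0.03,0,0.03],
    [0.03,0,0.03],
    [0.03,0,0.03],
    [0.03,0,0.03],
  ],
  rotation=[
    [0,0,0],
    [0,0,0],
    [0,0,0],
    [0,0,0],
  ],
)

```text
t: 4.5
ee_pos: [462.8, -219.1, 58.9]
orientation: [-1.565, -0.154, 0.154]
ft_force: [-1.2, 0.3, 2.3]
width: 35.9
```

```bash
python3 look.py wrist w4;python3 go.py 463.5 -219 59 11.24; python3 look.py side s4
```

```text
4.5 [ 462.82083762 -219.12361691   58.91711135] [-1.56537776 -0.1538765   0.15412964] 35.94391474491506
t 4.55 pos [ 462.821  -219.1186   58.8892] w 35.69973228657158 F [-1.1244 -2.058   1.5389] q6 -0.6612328958673387
delta cm [ 0.0689 -0.0111 -0.0016] rot [ 0.     -0.0001 -0.0002]
4.55 [ 462.82101671 -219.11861736   58.88917716] [-1.56533747 -0.15378839  0.15407573] 35.69973228657158
```

View pics/w4.png

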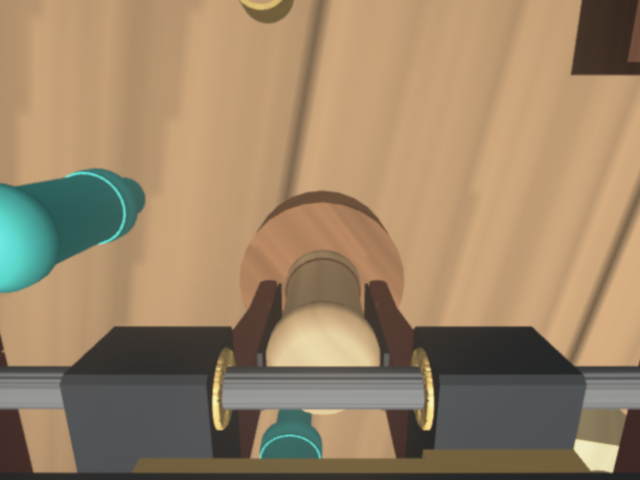

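Emit:
carry_out(
  delta_pos=[
    [0,0,0],
    [0,0,0],
    [0,0,0],
    [0,0,0],
  ],
  rotation=[
    [0,0,0],
    [0,0,0],
    [0,0,0],
    [0,0,0],
  ],
  hand=255,
)

```text
t: 4.93
ee_pos: [462.9, -219.1, 58.9]
orientation: [-1.565, -0.154, 0.154]
ft_force: [-0.9, -1.0, 1.8]
width: 36.3
```

View pics/s4.png

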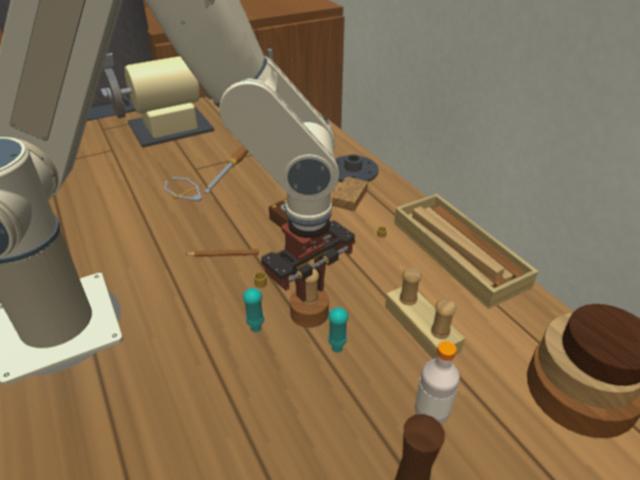

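Emit:
carry_out(
  delta_pos=[
    [0,0,0],
    [0,0,0],
    [0,0.2,0],
    [0,0.4,0],
    [0,0.4,0],
    [0,0.4,0],
  ],
  rotation=[
    [0,0,0],
    [0,0,0],
    [0,0,0],
    [0,0,0],
    [0,0,0],
    [0,0,0],
  ],
  hand=132,
)

```text
t: 5.43
ee_pos: [462.7, -219.0, 54.6]
orientation: [-1.565, -0.154, 0.154]
ft_force: [-0.5, -0.2, -0.4]
width: 42.1
```

Emit:
carry_out(
  delta_pos=[
    [0,0,0],
    [0,0,0],
    [0,0,0],
    [0,0,0],
    [0,0,0],
    [0,0,0],
  ],
  rotation=[
    [0,0,0],
    [0,0,0],
    [0,0,0],
    [0,0,0],
    [0,0,0],
    [0,0,0],
  ],
  hand=255,
)

```text
t: 5.93
ee_pos: [462.9, -219.1, 54.8]
orientation: [-1.565, -0.154, 0.154]
ft_force: [-0.3, -0.3, -1.4]
width: 36.0
```

```bash
python3 look.py wrist w5;python3 go.py 463.5 -219 59 11.24
```

```text
5.9333 [ 462.86063508 -219.05871035   54.84680466] [-1.56528087 -0.15384501  0.15399145] 36.0235091059365
t 5.9833 pos [ 462.8462 -219.0533   54.8486] w 36.20404966796464 F [-0.1893 -0.3503 -0.5068] q6 -0.6612352164679947
delta cm [ 0.0651 -0.4152 -0.0075] rot [-0.0001 -0.0002 -0.0001]
```

View pics/w5.png

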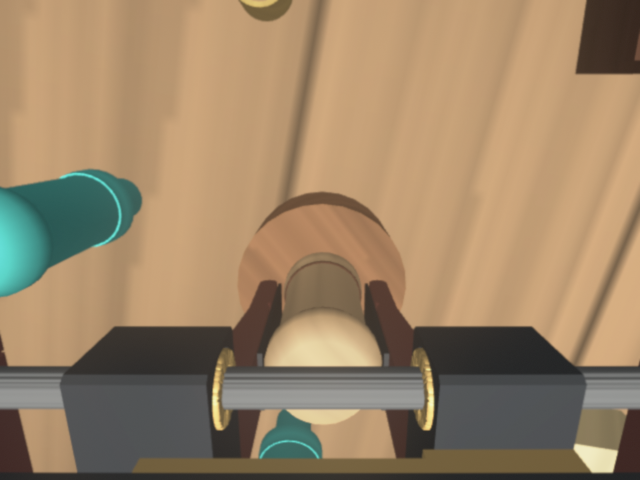

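```bash
python3 - <<'E'
from h import *
np.set_printoptions(precision=2,suppress=True)
o=ctrl.get_obs(); pose=(o['ee_pos'],o['orientation'])
for z in (96,99,102,105):
  c=plane('wrist',[[323.5,366],[265,366],[382,366]],z,pose); print(z,c[0],np.linalg.norm(c[1]-c[2]), Ro.from_rotvec(pose[1]).inv().apply(c[0]-pose[0]))
# shoulder arc: r from width
for z in (40,44):
  c=plane('wrist',[[323.5,253+36.5],[287,289],[360,289]],z,pose); print(z,c[0],np.linalg.norm(c[1]-c[2]), Ro.from_rotvec(pose[1]).inv().apply(c[0]-pose[0]))
im=cv2.imread('pics/w5.png');cv2.imwrite('pics/w5z.png',cv2.resize(im[230:450,230:420],None,fx=2.7,fy=2.7,interpolation=cv2.INTER_CUBIC))
E
```

```text
96 [ 464.64 -223.39   96.  ] 39.69083130301177 [  0.91 -41.15  -4.6 ]
99 [ 464.27 -221.51   99.  ] 38.695500066816855 [  0.91 -44.15  -2.68]
102 [ 463.89 -219.63  102.  ] 37.700168830622 [  0.91 -47.15  -0.77]
105 [ 463.51 -217.75  105.  ] 36.70483759442713 [  0.9  -50.15   1.15]
40 [ 463.74 -218.39   40.  ] 34.344164581290485 [ 1.01 14.85  0.47]
44 [ 463.42 -216.8    44.  ] 33.56197555763278 [ 1.01 10.85  2.1 ]
```

View pics/w5z.png

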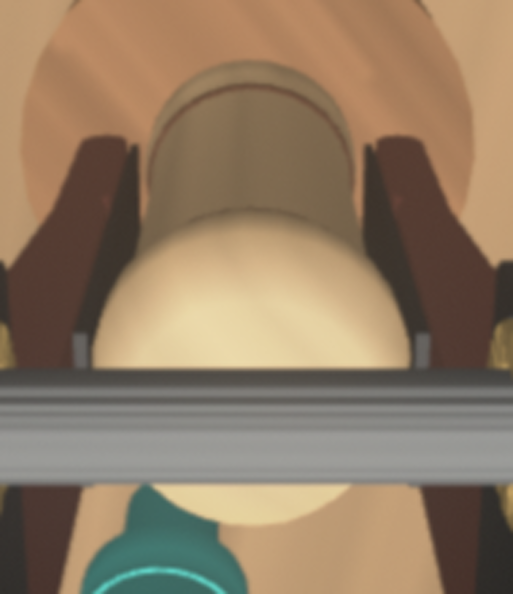

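Emit:
carry_out(
  delta_pos=[
    [0,-0.2,0],
    [0,-0.6,0],
    [0,-1.2,0],
    [0,-2,0],
    [0,-3,0],
    [0,-4,0],
    [0,-5,0],
    [0,-5.7,0],
    [0,-6.2,0],
    [0,-6.2,0],
    [0,-6.2,0],
  ],
  rotation=[
    [0,0,0],
    [0,0,0],
    [0,0,0],
    [0,0,0],
    [0,0,0],
    [0,0,0],
    [0,0,0],
    [0,0,0],
    [0,0,0],
    [0,0,0],
    [0,0,0],
  ],
)

```text
t: 6.9
ee_pos: [463.0, -219.1, 117.2]
orientation: [-1.566, -0.154, 0.154]
ft_force: [0.1, -1.1, -1.0]
width: 36.0
```

```bash
python3 look.py wrist w6;python3 look.py side s6; python3 go.py 590.7 -55 117 11.24
python3 - <<'E'
import cv2
im=cv2.imread('pics/s6.png');cv2.imwrite('pics/s6z.png',cv2.resize(im[190:350,230:390],None,fx=3.5,fy=3.5,interpolation=cv2.INTER_CUBIC))
E
```

```text
6.9 [ 462.98676227 -219.11965721  117.1705374 ] [-1.56564381 -0.15429053  0.153529  ] 36.0205101522648
6.95 [ 462.73339117 -218.9945842   116.77997006] [-1.56521019 -0.15374734  0.15405322] 36.13529540988461
t 7.0 pos [ 462.5927 -218.9502  116.5405] w 35.90589905352448 F [-0.0277  0.0374 -1.0238] q6 -0.6612853769369325
delta cm [15.758  -0.049  13.5867] rot [-0.0004 -0.0002 -0.0006]
```

View pics/w6.png

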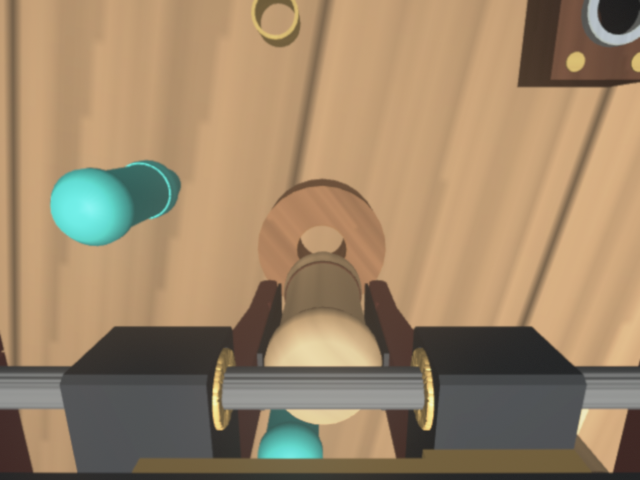

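View pics/s6z.png

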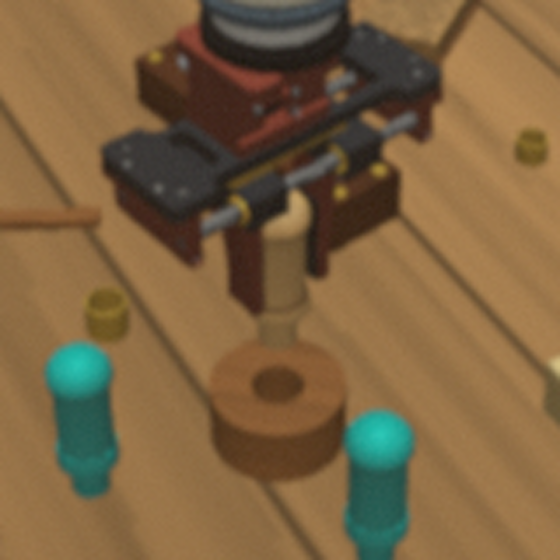

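Emit:
carry_out(
  delta_pos=[
    [3,0,2.6],
    [5.5,0,4.8],
    [8,0,6.9],
    [10.5,0,9.1],
    [12.7,0,11],
    [14.3,0,12.4],
    [15.2,0,13.2],
    [15.68,-0.05,13.56],
    [15.68,-0.05,13.56],
    [15.68,-0.05,13.56],
    [15.68,-0.05,13.56],
    [15.68,-0.05,13.56],
  ],
  rotation=[
    [0,0,0],
    [0,0,0],
    [0,0,0],
    [0,0,0],
    [0,0,0],
    [0,0,0],
    [0,0,0],
    [0,0,0],
    [0,0,0],
    [0,0,0],
    [0,0,0],
    [0,0,0],
  ],
)

```text
t: 8.0
ee_pos: [589.5, -56.5, 117.3]
orientation: [-1.565, -0.152, 0.153]
ft_force: [-0.5, 0.3, -1.5]
width: 36.4
```

```bash
python3 look.py wrist w7;python3 go.py 590 -55.3 117 11.24
```

```text
8.0 [589.54017201 -56.54138951 117.29505669] [-1.5653745  -0.15234521  0.1533965 ] 36.358696825956216
t 8.05 pos [589.6931 -56.4783 117.3765] w 35.97834399863236 F [ 0.383  -0.6426 -1.491 ] q6 -0.31011253941140204
delta cm [0.0529 0.0376 0.1097] rot [-0.     -0.0015 -0.0004]
```

View pics/w7.png

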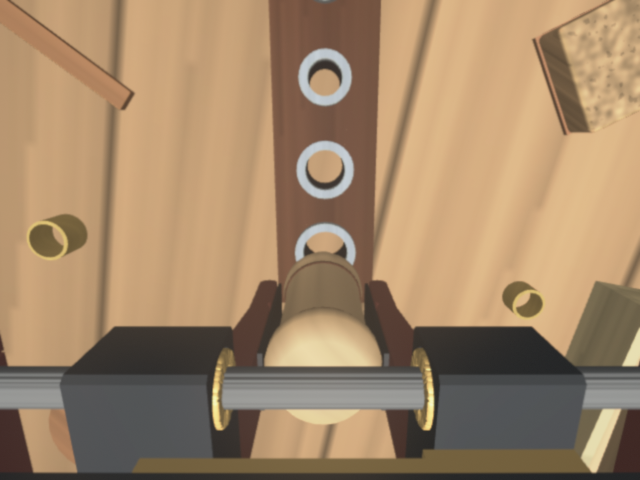

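```bash
cat > rel.py <<'E'
import sys
from h import *
from rings import meas
np.set_printoptions(precision=2,suppress=True)
pose=(np.array(eval(sys.argv[2])),np.array(eval(sys.argv[3])))
for r in meas(sys.argv[1],pose):
    for k in (0,3):
        X=np.array([r[k],r[k+1],46]); print(X[:2],r[k+2],'tool',Ro.from_rotvec(pose[1]).inv().apply(X-pose[0]))
E
python3 rel.py pics/w7.png '[589.62,-56.5,117.33]' '[-1.5653745,-0.15234521,0.1533965]'
```

```text
[581.47  -6.  ] 15.497136781316533 tool [ 1.83 71.33 51.11]
[581.4   -5.88] 12.02905428844782 tool [ 1.78 71.33 51.25]
[571.81  42.64] 13.470494464751198 tool [  1.76  71.34 100.71]
[571.82  42.48] 10.16825753529814 tool [  1.73  71.34 100.55]
```

```bash
python3 - <<'E'
from h import *
np.set_printoptions(precision=2,suppress=True)
R=Ro.from_rotvec([-1.5653745,-0.15234521,0.1533965]);p=np.array([0,0,0.])
for row in (251.5,252.5,253.5):
  for d in (14.8,12): print(row,d,R.inv().apply(plane('wrist',[[323.5,row],[287,280],[360,280]],-d,(p,R.as_rotvec()))))
im=cv2.imread('pics/w7.png');g=im[240:275,316:330].mean(1);print([(240+i,int(a[1])) for i,a in enumerate(g)])
for r in (275,280,285): print(r,[(270+i,int(v)) for i,v in enumerate(im[r,270:375,1])][::1][10:25],[(270+i,int(v)) for i,v in enumerate(im[r,270:375,1])][84:100])
E
```

```text
251.5 14.8 [[  1.03  14.8   19.16]
 [-16.04  14.81   5.27]
 [ 18.07  14.79   5.24]]
251.5 12 [[  1.03  12.    20.  ]
 [-15.77  12.01   6.33]
 [ 17.8   11.99   6.3 ]]
252.5 14.8 [[  1.03  14.8   18.68]
 [-16.04  14.81   5.27]
 [ 18.07  14.79   5.24]]
252.5 12 [[  1.03  12.    19.53]
 [-15.77  12.01   6.33]
 [ 17.8   11.99   6.3 ]]
253.5 14.8 [[  1.03  14.8   18.2 ]
 [-16.04  14.81   5.27]
 [ 18.07  14.79   5.24]]
253.5 12 [[  1.02  12.    19.05]
 [-15.77  12.01   6.33]
 [ 17.8   11.99   6.3 ]]
[(240, 166), (241, 166), (242, 166), (243, 166), (244, 166), (245, 166), (246, 165), (247, 166), (248, 166), (249, 165), (250, 161), (251, 145), (252, 123), (253, 114), (254, 115), (255, 119), (256, 122), (257, 124), (258, 123), (259, 120), (260, 110), (261, 89), (262, 85), (263, 97), (264, 108), (265, 111), (266, 111), (267, 110), (268, 110), (269, 110), (270, 110), (271, 109), (272, 109), (273, 109), (274, 109)]
275 [(280, 89), (281, 89), (282, 89), (283, 90), (284, 90), (285, 91), (286, 96), (287, 109), (288, 119), (289, 122), (290, 117), (291, 105), (292, 91), (293, 88), (294, 96)] [(354, 10
[... 189 characters left out ...]
281, 87), (282, 88), (283, 89), (284, 92), (285, 102), (286, 116), (287, 118), (288, 106), (289, 96), (290, 97), (291, 103), (292, 108), (293, 108), (294, 107)] [(354, 96), (355, 87), (356, 86), (357, 100), (358, 108), (359, 106), (360, 95), (361, 88), (362, 86), (363, 86), (364, 85), (365, 85), (366, 85), (367, 85), (368, 85), (369, 84)]
285 [(280, 59), (281, 71), (282, 83), (283, 93), (284, 108), (285, 113), (286, 104), (287, 95), (288, 99), (289, 107), (290, 108), (291, 107), (292, 107), (293, 107), (294, 106)] [(354, 104), (355, 104), (356, 99), (357, 90), (358, 90), (359, 102), (360, 105), (361, 96), (362, 88), (363, 83), (364, 74), (365, 62), (366, 57), (367, 60), (368, 66), (369, 65)]
```

Emit:
carry_out(
  delta_pos=[
    [0.08,0.3,0.03],
    [0.08,0.8,0.03],
    [0.08,1.4,0.03],
    [0.08,2,0.03],
    [0.08,2.5,0.03],
    [0.08,2.8,0.03],
    [0.08,2.9,0.03],
    [0.08,2.9,0.03],
    [0.08,2.9,0.03],
  ],
  rotation=[
    [0,-0.0015,0],
    [0,-0.0015,0],
    [0,-0.0015,0],
    [0,-0.0015,0],
    [0,-0.0015,0],
    [0,-0.0015,0],
    [0,-0.0015,0],
    [0,-0.0015,0],
    [0,-0.0015,0],
  ],
)

```text
t: 8.8
ee_pos: [591.1, -55.1, 88.4]
orientation: [-1.565, -0.155, 0.155]
ft_force: [-0.2, 0.7, -1.6]
width: 36.2
```

```bash
python3 look.py wrist w8;python3 go.py 590 -55.3 117 11.24;python3 - <<'E'
import cv2
im=cv2.imread('pics/w8.png');cv2.imwrite('pics/w8z.png',cv2.resize(im[200:300,270:380],None,fx=5,fy=5,interpolation=cv2.INTER_CUBIC))
E
```

```text
8.8 [591.11571771 -55.06223971  88.36945579] [-1.56526352 -0.15517109  0.15513285] 36.188448382504916
t 8.85 pos [591.2363 -55.0734  88.5399] w 36.38425654791995 F [ 0.4418 -0.3774 -1.252 ] q6 -0.3104568431324505
delta cm [-0.1247 -2.846   0.0017] rot [0.0001 0.0014 0.0003]
```

View pics/w8z.png

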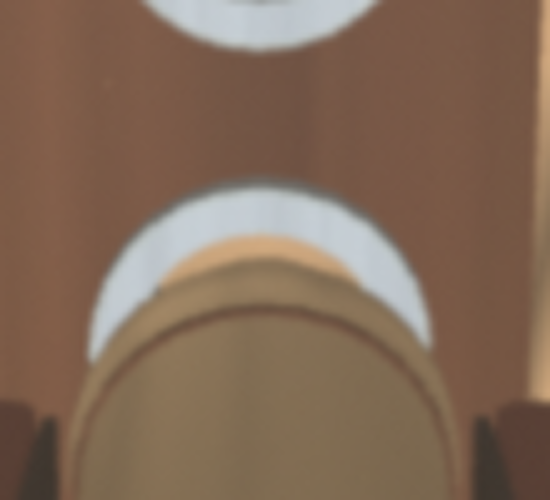

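```bash
python3 rel.py pics/w8.png '[591.18,-55.07,88.45]' '[-1.56526352,-0.15517109,0.15513285]'
```

```text
[581.48  -6.03] 15.590431968700985 tool [ 0.11 42.45 49.99]
[581.43  -5.91] 11.990951542063867 tool [ 0.09 42.45 50.12]
[571.82  42.59] 13.5559199130004 tool [ 0.18 42.45 99.56]
[571.85  42.48] 10.082693003230103 tool [ 0.2  42.45 99.45]
```

Emit:
carry_out(
  delta_pos=[
    [-0.08,0,-0.06],
    [-0.08,0,-0.06],
    [-0.08,0,-0.06],
    [-0.08,0.08,-0.06],
    [-0.08,0.16,-0.06],
    [-0.08,0.2,-0.06],
    [-0.08,0.2,-0.06],
  ],
  rotation=[
    [0,0,0],
    [0,0,0],
    [0,0,0],
    [0,0,0],
    [0,0,0],
    [0,0,0],
    [0,0,0],
  ],
)

```text
t: 9.43
ee_pos: [590.3, -55.8, 86.2]
orientation: [-1.565, -0.155, 0.155]
ft_force: [0.5, 0.0, -0.7]
width: 36.4
```

Emit:
carry_out(
  delta_pos=[
    [0,0.04,0],
    [0,0.08,0],
    [0,0.1,0],
    [0,0.1,0],
  ],
  rotation=[
    [0,0,0],
    [0,0,0],
    [0,0,0],
    [0,0,0],
  ],
)

```text
t: 9.77
ee_pos: [590.3, -55.9, 85.3]
orientation: [-1.565, -0.155, 0.155]
ft_force: [-0.1, -0.1, -1.8]
width: 36.3
```

```bash
python3 go.py 590.5 -55.8 85 11.24
```

```text
t 9.7667 pos [590.3123 -55.8564  85.3299] w 36.29637999316519 F [-0.0815 -0.1079 -1.7505] q6 -0.31182920697262156
delta cm [0.0195 0.033  0.0018] rot [-0.      0.0013 -0.0001]
```

Emit:
carry_out(
  delta_pos=[
    [0,0.05,0],
    [0,0.1,0],
    [0,0.15,0],
    [0,0.15,0],
  ],
  rotation=[
    [0,0,0],
    [0,0,0],
    [0,0,0],
    [0,0,0],
  ],
)

```text
t: 10.1
ee_pos: [590.3, -55.8, 83.8]
orientation: [-1.565, -0.155, 0.155]
ft_force: [0.3, -0.9, -0.8]
width: 36.0
```

Emit:
carry_out(
  delta_pos=[
    [0,0.05,0],
    [0,0.1,0],
    [0,0.15,0],
    [0,0.15,0],
  ],
  rotation=[
    [0,0,0],
    [0,0,0],
    [0,0,0],
    [0,0,0],
  ],
)

```text
t: 10.43
ee_pos: [590.3, -55.8, 82.2]
orientation: [-1.565, -0.155, 0.155]
ft_force: [-0.5, -0.8, -1.6]
width: 35.9
```

Emit:
carry_out(
  delta_pos=[
    [0,0.1,0],
    [0,0.25,0],
    [0,0.4,0],
    [0,0.55,0],
    [0,0.7,0],
    [0,0.8,0],
    [0,0.8,0],
  ],
  rotation=[
    [0,0,0],
    [0,0,0],
    [0,0,0],
    [0,0,0],
    [0,0,0],
    [0,0,0],
    [0,0,0],
  ],
)

```text
t: 11.02
ee_pos: [590.2, -55.8, 74.0]
orientation: [-1.565, -0.155, 0.155]
ft_force: [0.1, -0.8, -1.0]
width: 36.3
```

Emit:
carry_out(
  delta_pos=[
    [0,0.1,0],
    [0,0.25,0],
    [0,0.4,0],
    [0,0.55,0],
    [0,0.7,0],
    [0,0.9,0],
    [0,0.9,0],
    [0,0.9,0],
  ],
  rotation=[
    [0,0,0],
    [0,0,0],
    [0,0,0],
    [0,0,0],
    [0,0,0],
    [0,0,0],
    [0,0,0],
    [0,0,0],
  ],
)

```text
t: 11.68
ee_pos: [590.2, -55.8, 65.2]
orientation: [-1.565, -0.155, 0.155]
ft_force: [-1.5, 0.1, -1.7]
width: 35.8
```

```bash
python3 go.py 590.5 -55.8 85 11.24; python3 look.py wrist w9
```

```text
t 11.6833 pos [590.2018 -55.8343  65.1681] w 35.8420317593538 F [-1.4578  0.0805 -1.6512] q6 -0.3118312645474449
delta cm [ 0.0291 -1.9832 -0.0023] rot [-0.0001  0.0013 -0.0004]
11.6833 [590.20178101 -55.83427171  65.16808052] [-1.56517678 -0.15474584  0.15537739] 35.8420317593538
```

View pics/w9.png

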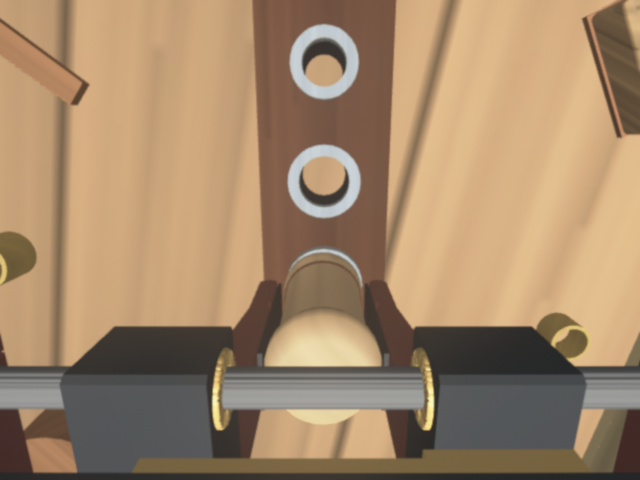

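Emit:
carry_out(
  delta_pos=[
    [0,-0.2,0],
    [0,-0.6,0],
    [0,-1.1,0],
    [0,-1.7,0],
    [0,-2.2,0],
    [0,-2.5,0],
    [0,-2.6,0],
    [0,-2.6,0],
    [0,-2.6,0.4],
    [0,-2.6,1.2],
    [0,-2.6,2.2],
    [0,-2.6,3.2],
  ],
  rotation=[
    [0,0,0],
    [0,0,0],
    [0,0,0],
    [0,0,0],
    [0,0,0],
    [0,0,0],
    [0,0,0],
    [0,0,0],
    [0,0,0],
    [0,0,0],
    [0,0,0],
    [0,0,0],
  ],
)

```text
t: 12.73
ee_pos: [583.6, -23.4, 91.1]
orientation: [-1.565, -0.154, 0.155]
ft_force: [-0.4, 0.2, -1.7]
width: 36.2
```

```bash
python3 go.py 580.5 -6.8 89 11.24
```

```text
t 12.7333 pos [583.5515 -23.4188  91.0664] w 36.18419904055123 F [-0.4353  0.1964 -1.7164] q6 -0.25794170200029276
delta cm [0.0267 0.2071 1.6894] rot [-0.0003  0.0011 -0.0006]
```

Emit:
carry_out(
  delta_pos=[
    [0.02,0,0.8],
    [0.02,0,1.4],
    [0.02,0,1.78],
    [0.02,0.1,1.78],
    [0.02,0.2,1.78],
    [0.02,0.2,1.78],
    [0.02,0.2,1.78],
  ],
  rotation=[
    [0,0,0],
    [0,0,0],
    [0,0,0],
    [0,0,0],
    [0,0,0],
    [0,0,0],
    [0,0,0],
  ],
)

```text
t: 13.32
ee_pos: [580.8, -7.3, 89.3]
orientation: [-1.565, -0.155, 0.155]
ft_force: [-0.8, 0.4, -1.3]
width: 35.8
```

```bash
python3 look.py wrist w10; python3 go.py 580.5 -6.8 86 11.24;python3 - <<'E'
import cv2
im=cv2.imread('pics/w10.png');cv2.imwrite('pics/w10z.png',cv2.resize(im[200:300,270:380],None,fx=5,fy=5,interpolation=cv2.INTER_CUBIC))
E
```

```text
13.3167 [580.81683957  -7.2863644   89.26916758] [-1.56531751 -0.15472931  0.15489175] 35.82029826941379
t 13.3667 pos [580.8495  -7.3432  89.3341] w 35.95284865566919 F [ 0.4406 -0.7702 -1.1694] q6 -0.23006113068058928
delta cm [-0.0236  0.3334  0.0601] rot [ 0.0001  0.0008 -0.    ]
```

View pics/w10z.png

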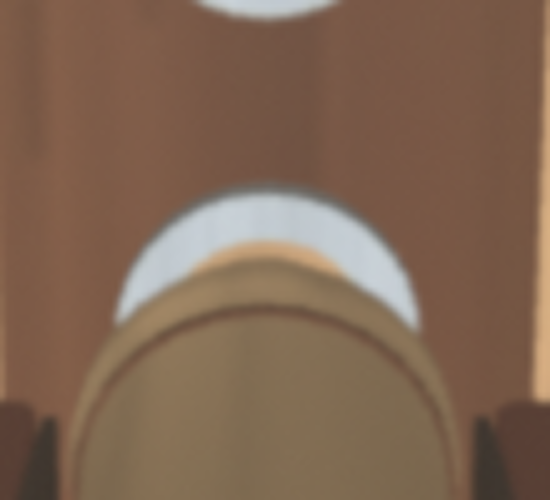

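```bash
python3 rel.py pics/w10.png '[580.83,-7.31,89.3]' '[-1.56531751,-0.15472931,0.15489175]'; python3 rel.py pics/w9.png '[590.2018,-55.8343,65.168]' '[-1.56517678,-0.15474584,0.15537739]'
```

```text
[571.61  42.95] 13.506216933392322 tool [ 0.8 43.3 51.1]
[571.6   43.08] 10.064251304554773 tool [ 0.83 43.3  51.23]
[561.99  91.58] 11.692245360965222 tool [  0.9   43.29 100.66]
[562.01  91.47] 8.040300126643908 tool [  0.9   43.29 100.56]
[581.4   -6.02] 15.634555714406194 tool [ 1.15 19.17 50.57]
[581.37  -5.89] 11.9196760446329 tool [ 1.14 19.17 50.7 ]
[571.72  42.56] 13.59622646661372 tool [  1.19  19.18 100.11]
[571.77  42.44] 10.02346274518634 tool [ 1.21 19.18 99.98]
```

Emit:
carry_out(
  delta_pos=[
    [-0.02,0,0.05],
    [-0.02,0,0.05],
    [-0.02,0.1,0.05],
    [-0.02,0.2,0.05],
    [-0.02,0.25,0.05],
    [-0.02,0.25,0.05],
    [-0.02,0.25,0.05],
  ],
  rotation=[
    [0,0,0],
    [0,0,0],
    [0,0,0],
    [0,0,0],
    [0,0,0],
    [0,0,0],
    [0,0,0],
  ],
)

```text
t: 13.95
ee_pos: [580.4, -6.5, 86.8]
orientation: [-1.565, -0.155, 0.155]
ft_force: [-0.5, 0.4, -1.3]
width: 36.0
```

Emit:
carry_out(
  delta_pos=[
    [0,0.03,0],
    [0,0.06,0],
    [0,0.06,0],
  ],
  rotation=[
    [0,0,0],
    [0,0,0],
    [0,0,0],
  ],
)

```text
t: 14.2
ee_pos: [580.5, -6.5, 86.3]
orientation: [-1.565, -0.155, 0.155]
ft_force: [0.5, -0.1, -0.6]
width: 36.2
```

Emit:
carry_out(
  delta_pos=[
    [0,0.03,0],
    [0,0.06,0],
    [0,0.06,0],
  ],
  rotation=[
    [0,0,0],
    [0,0,0],
    [0,0,0],
  ],
)

```text
t: 14.45
ee_pos: [580.5, -6.5, 85.6]
orientation: [-1.565, -0.155, 0.155]
ft_force: [-0.1, 0.5, -1.6]
width: 36.1
```

Emit:
carry_out(
  delta_pos=[
    [0,0.03,0],
    [0,0.06,0],
    [0,0.06,0],
  ],
  rotation=[
    [0,0,0],
    [0,0,0],
    [0,0,0],
  ],
)

```text
t: 14.7
ee_pos: [580.5, -6.5, 85.1]
orientation: [-1.565, -0.155, 0.155]
ft_force: [0.6, -0.7, -1.3]
width: 36.1
```

Emit:
carry_out(
  delta_pos=[
    [0,0.04,0],
    [0,0.08,0],
    [0,0.08,0],
  ],
  rotation=[
    [0,0,0],
    [0,0,0],
    [0,0,0],
  ],
)

```text
t: 14.95
ee_pos: [580.5, -6.5, 84.2]
orientation: [-1.565, -0.155, 0.155]
ft_force: [0.1, -0.5, -1.1]
width: 35.7
```

Emit:
carry_out(
  delta_pos=[
    [0,0.05,0],
    [0,0.1,0],
    [0,0.15,0],
    [0,0.15,0],
  ],
  rotation=[
    [0,0,0],
    [0,0,0],
    [0,0,0],
    [0,0,0],
  ],
)

```text
t: 15.28
ee_pos: [580.5, -6.5, 82.7]
orientation: [-1.565, -0.155, 0.155]
ft_force: [0.1, -0.5, -1.0]
width: 36.0
```

Emit:
carry_out(
  delta_pos=[
    [0,0.1,0],
    [0,0.25,0],
    [0,0.4,0],
    [0,0.55,0],
    [0,0.7,0],
    [0,0.8,0],
    [0,0.8,0],
  ],
  rotation=[
    [0,0,0],
    [0,0,0],
    [0,0,0],
    [0,0,0],
    [0,0,0],
    [0,0,0],
    [0,0,0],
  ],
)

```text
t: 15.87
ee_pos: [580.4, -6.5, 74.5]
orientation: [-1.565, -0.155, 0.155]
ft_force: [1.0, -0.2, -0.9]
width: 35.9
```

Emit:
carry_out(
  delta_pos=[
    [0,0.1,0],
    [0,0.25,0],
    [0,0.4,0],
    [0,0.55,0],
    [0,0.7,0],
    [0,0.9,0],
    [0,0.95,0],
    [0,0.95,0],
  ],
  rotation=[
    [0,0,0],
    [0,0,0],
    [0,0,0],
    [0,0,0],
    [0,0,0],
    [0,0,0],
    [0,0,0],
    [0,0,0],
  ],
)

```text
t: 16.53
ee_pos: [580.4, -6.5, 65.0]
orientation: [-1.565, -0.155, 0.155]
ft_force: [-0.1, -0.5, -0.3]
width: 35.9
```

```bash
python3 look.py wrist w11; python3 go.py 580.5 -6.8 86 11.24; python3 rel.py pics/w11.png '[580.5,-6.5,65]' '[-1.56531751,-0.15472931,0.15489175]'
```

```text
16.5333 [580.40286909  -6.50920448  65.04927964] [-1.5652101  -0.15488522  0.15528908] 35.90291660523105
t 16.5833 pos [580.414   -6.512   65.1363] w 35.87085093047031 F [ 0.092  -0.0079 -0.553 ] q6 -0.2292154246278341
delta cm [ 0.0023 -2.0864 -0.0298] rot [-0.0001  0.0013 -0.0002]
[571.69  43.04] 13.58314415553547 tool [ 1.07 19.   50.31]
[571.69  43.09] 9.997298436301119 tool [ 1.08 19.   50.36]
[562.07  91.59] 11.72780438638508 tool [ 1.14 18.99 99.8 ]
[562.1   91.52] 7.989294932388297 tool [ 1.16 18.99 99.72]
```

Emit:
carry_out(
  delta_pos=[
    [0,-0.2,0],
    [0,-0.6,0],
    [0,-1.1,0],
    [0,-1.7,0],
    [0,-2.2,0],
    [0,-2.5,0],
    [0,-2.6,0],
    [0,-2.6,0],
    [0,-2.6,0.4],
    [0,-2.6,1.2],
    [0,-2.6,2.2],
    [0,-2.6,3.2],
  ],
  rotation=[
    [0,0,0],
    [0,0,0],
    [0,0,0],
    [0,0,0],
    [0,0,0],
    [0,0,0],
    [0,0,0],
    [0,0,0],
    [0,0,0],
    [0,0,0],
    [0,0,0],
    [0,0,0],
  ],
)

```text
t: 17.58
ee_pos: [573.7, 25.9, 91.0]
orientation: [-1.565, -0.154, 0.155]
ft_force: [0.1, 0.2, -0.8]
width: 36.1
```

Emit:
carry_out(
  delta_pos=[
    [0,0,0.8],
    [0,0,1.4],
    [0,0,1.78],
    [0,0.1,1.78],
    [0,0.2,1.78],
    [0,0.2,1.78],
    [0,0.2,1.78],
  ],
  rotation=[
    [0,0,0],
    [0,0,0],
    [0,0,0],
    [0,0,0],
    [0,0,0],
    [0,0,0],
    [0,0,0],
  ],
)

```text
t: 18.17
ee_pos: [570.7, 42.0, 89.2]
orientation: [-1.565, -0.155, 0.155]
ft_force: [0.7, -0.8, -0.6]
width: 35.8
```

```bash
python3 look.py wrist w12; python3 go.py 570.8 42.35 86 11.24;python3 - <<'E'
import cv2
im=cv2.imread('pics/w12.png');cv2.imwrite('pics/w12z.png',cv2.resize(im[200:300,270:380],None,fx=5,fy=5,interpolation=cv2.INTER_CUBIC))
E
```

```text
18.1667 [570.71976653  41.9874197   89.16605547] [-1.56533254 -0.15468744  0.1549237 ] 35.809864261468014
t 18.2167 pos [570.7554  41.9658  89.2132] w 36.10805151773888 F [ 0.1332 -0.1517 -0.3212] q6 -0.14434052490494412
delta cm [0.0119 0.3213 0.0368] rot [ 0.      0.0008 -0.0001]
```

View pics/w12z.png

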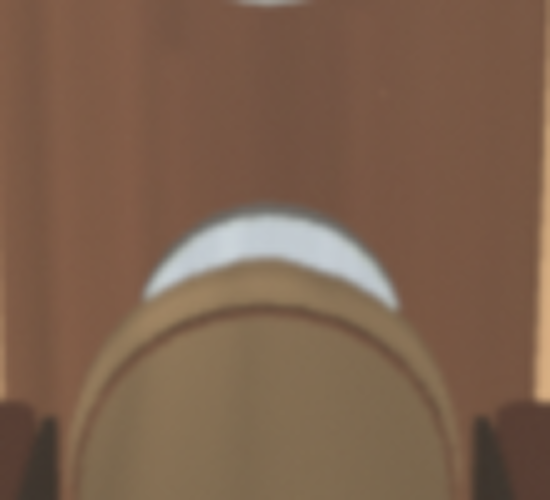

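```bash
python3 rel.py pics/w12.png '[570.74,41.98,89.19]' '[-1.56533254,-0.15468744,0.1549237]'
```

```text
[561.82  92.02] 11.636356776497708 tool [ 1.06 43.19 50.82]
[561.79  92.13] 8.01727267142051 tool [ 1.05 43.19 50.93]
```

Emit:
carry_out(
  delta_pos=[
    [0.01,0,0.035],
    [0.01,0,0.035],
    [0.01,0.1,0.035],
    [0.01,0.2,0.035],
    [0.01,0.25,0.035],
    [0.01,0.25,0.035],
    [0.01,0.25,0.035],
  ],
  rotation=[
    [0,0,0],
    [0,0,0],
    [0,0,0],
    [0,0,0],
    [0,0,0],
    [0,0,0],
    [0,0,0],
  ],
)

```text
t: 18.8
ee_pos: [570.8, 42.7, 86.8]
orientation: [-1.565, -0.155, 0.155]
ft_force: [0.2, -0.3, -0.6]
width: 35.7
```

Emit:
carry_out(
  delta_pos=[
    [0,0.03,0],
    [0,0.05,0],
    [0,0.05,0],
  ],
  rotation=[
    [0,0,0],
    [0,0,0],
    [0,0,0],
  ],
)

```text
t: 19.05
ee_pos: [570.9, 42.6, 86.5]
orientation: [-1.565, -0.155, 0.155]
ft_force: [-1.5, 0.0, 2.3]
width: 35.9
```

Emit:
carry_out(
  delta_pos=[
    [0,0.03,0],
    [0,0.05,0],
    [0,0.05,0],
  ],
  rotation=[
    [0,0,0],
    [0,0,0],
    [0,0,0],
  ],
)

```text
t: 19.3
ee_pos: [571.0, 42.7, 86.3]
orientation: [-1.565, -0.156, 0.155]
ft_force: [-1.1, -0.9, 5.9]
width: 35.9
```

```bash
python3 - <<'E'
import cv2
im=cv2.imread('pics/s6.png')
cv2.imwrite('pics/s6y.png',cv2.resize(im[250:300,285:335],None,fx=11,fy=11,interpolation=cv2.INTER_CUBIC))
for r in range(272,291,2): print(r,im[r,296:326,1].tolist())
E
python3 look.py side s12
```

```text
272 [37, 36, 36, 39, 38, 39, 36, 43, 48, 68, 87, 94, 94, 94, 94, 95, 92, 91, 90, 87, 80, 87, 106, 119, 119, 119, 117, 117, 114, 119]
274 [67, 45, 40, 37, 36, 37, 38, 41, 44, 65, 86, 96, 95, 97, 97, 95, 96, 91, 87, 84, 77, 78, 101, 113, 119, 119, 119, 118, 118, 117]
276 [105, 92, 75, 53, 39, 34, 37, 39, 45, 63, 85, 97, 98, 98, 96, 94, 93, 86, 80, 78, 79, 86, 97, 108, 117, 116, 120, 120, 117, 120]
278 [110, 114, 108, 96, 77, 52, 38, 40, 49, 66, 79, 85, 85, 85, 86, 85, 87, 87, 90, 94, 94, 95, 97, 104, 109, 112, 117, 117, 120, 119]
280 [111, 110, 112, 114, 108, 95, 79, 76, 86, 95, 101, 102, 102, 103, 101, 100, 101, 102, 100, 97, 101, 104, 107, 111, 108, 108, 110, 115, 116, 121]
282 [111, 108, 111, 111, 115, 113, 107, 98, 93, 93, 94, 97, 98, 98, 97, 94, 95, 91, 93, 105, 112, 112, 113, 114, 110, 109, 108, 108, 110, 114]
284 [113, 111, 110, 109, 113, 110, 109, 98, 89, 87, 91, 92, 93, 94, 95, 92, 90, 86, 93, 109, 116, 116, 114, 112, 111, 112, 109, 107, 108, 109]
286 [114, 113, 110, 111, 108, 107, 102, 96, 86, 88, 91, 92, 95, 94, 93, 93, 91, 87, 87, 101, 107, 111, 111, 113, 114, 113, 113, 112, 108, 107]
288 [112, 110, 105, 99, 94, 93, 90, 90, 85, 87, 91, 94, 91, 95, 91, 92, 89, 88, 85, 84, 85, 91, 91, 96, 100, 107, 111, 115, 112, 111]
290 [100, 95, 95, 91, 93, 93, 95, 93, 94, 93, 95, 93, 94, 95, 94, 92, 94, 91, 87, 89, 88, 85, 86, 86, 86, 89, 92, 99, 106, 109]
19.3 [571.04535106  42.65632773  86.32573949] [-1.56536039 -0.15564395  0.15467095] 35.86581369177396
```

View pics/s6y.png

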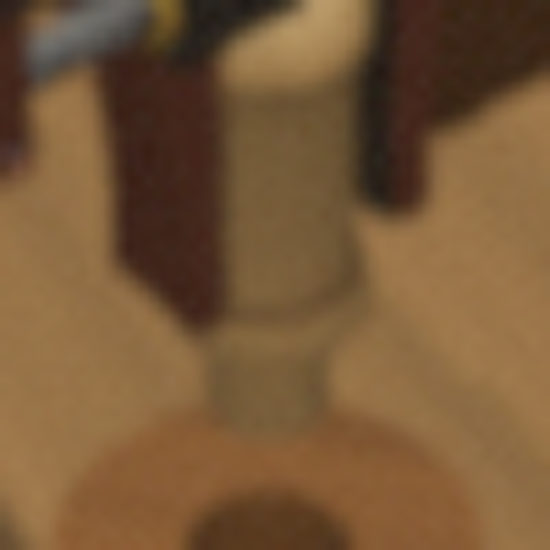

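Emit:
carry_out(
  delta_pos=[
    [0,-0.1,0],
    [0,-0.15,0],
    [0,-0.15,0],
  ],
  rotation=[
    [0,0,0],
    [0,0,0],
    [0,0,0],
  ],
)

```text
t: 19.6
ee_pos: [570.6, 42.7, 87.1]
orientation: [-1.565, -0.155, 0.155]
ft_force: [0.2, -0.4, -2.0]
width: 36.5
```

Emit:
carry_out(
  delta_pos=[
    [0,-0.2,0],
    [0,-0.4,0],
    [0,-0.4,0],
    [0,-0.4,-0.4],
    [0,-0.4,-1.2],
    [0,-0.4,-2.2],
    [0,-0.4,-3.2],
    [0,-0.4,-4.2],
    [0,-0.4,-4.8],
    [0,-0.4,-5],
    [0,-0.4,-5],
    [0,-0.4,-5],
  ],
  rotation=[
    [0,0,0],
    [0,0,0],
    [0,0,0],
    [0,0,0],
    [0,0,0],
    [0,0,0],
    [0,0,0],
    [0,0,0],
    [0,0,0],
    [0,0,0],
    [0,0,0],
    [0,0,0],
  ],
)

```text
t: 20.6
ee_pos: [580.5, -6.5, 91.2]
orientation: [-1.565, -0.154, 0.155]
ft_force: [-0.5, 0.1, -0.7]
width: 36.1
```

```bash
python3 look.py wrist w13; python3 go.py 580.42 -6.51 86 11.24;  python3 rel.py pics/w13.png '[580.42,-6.51,90]' '[-1.56531751,-0.15472931,0.15489175]'
```

```text
20.6 [580.50214885  -6.50596695  91.21567603] [-1.56511925 -0.15449101  0.15471564] 36.13397578355777
t 20.65 pos [580.4557  -6.2479  91.2234] w 35.9449078527761 F [-0.551  -0.5575 -0.6102] q6 -0.2287850862438221
delta cm [-0.0086  0.5223 -0.0251] rot [-0.0001  0.0012 -0.0002]
[571.49  43.1 ] 13.430371524487166 tool [ 0.96 44.   50.4 ]
[571.51  43.17] 9.984689457149866 tool [ 0.99 44.   50.47]
[561.91  91.42] 11.630370244690717 tool [ 1.03 43.99 99.66]
[561.95  91.29] 8.029660577270814 tool [ 1.05 43.99 99.52]
```

Aligned as before; lower to where it entered ring 2, then check the force.

Emit:
carry_out(
  delta_pos=[
    [0,0.1,-0.02],
    [0,0.3,-0.02],
    [0,0.45,-0.02],
    [0,0.52,-0.02],
    [0,0.58,-0.02],
    [0,0.64,-0.02],
    [0,0.7,-0.02],
    [0,0.7,-0.02],
  ],
  rotation=[
    [0,0,0],
    [0,0,0],
    [0,0,0],
    [0,0,0],
    [0,0,0],
    [0,0,0],
    [0,0,0],
    [0,0,0],
  ],
)

```text
t: 21.32
ee_pos: [580.6, -6.5, 84.2]
orientation: [-1.565, -0.155, 0.155]
ft_force: [0.2, -0.5, -2.0]
width: 35.5
```

Emit:
carry_out(
  delta_pos=[
    [0,0.06,0],
    [0,0.12,0],
    [0,0.15,0],
    [0,0.15,0],
  ],
  rotation=[
    [0,0,0],
    [0,0,0],
    [0,0,0],
    [0,0,0],
  ],
)

```text
t: 21.65
ee_pos: [580.6, -6.6, 82.7]
orientation: [-1.565, -0.155, 0.155]
ft_force: [0.2, -0.1, -1.3]
width: 35.8
```

Emit:
carry_out(
  delta_pos=[
    [0,0.1,0],
    [0,0.25,0],
    [0,0.4,0],
    [0,0.55,0],
    [0,0.7,0],
    [0,0.85,0],
    [0,0.95,0],
    [0,1,0],
    [0,1,0],
  ],
  rotation=[
    [0,0,0],
    [0,0,0],
    [0,0,0],
    [0,0,0],
    [0,0,0],
    [0,0,0],
    [0,0,0],
    [0,0,0],
    [0,0,0],
  ],
)

```text
t: 22.4
ee_pos: [580.5, -6.5, 72.6]
orientation: [-1.565, -0.155, 0.155]
ft_force: [0.2, -0.5, -1.3]
width: 35.6
```

Emit:
carry_out(
  delta_pos=[
    [0,0.1,0],
    [0,0.25,0],
    [0,0.4,0],
    [0,0.55,0],
    [0,0.7,0],
    [0,0.85,0],
    [0,0.95,0],
    [0,1.02,0],
    [0,1.02,0],
  ],
  rotation=[
    [0,0,0],
    [0,0,0],
    [0,0,0],
    [0,0,0],
    [0,0,0],
    [0,0,0],
    [0,0,0],
    [0,0,0],
    [0,0,0],
  ],
)

```text
t: 23.15
ee_pos: [580.6, -6.6, 62.4]
orientation: [-1.565, -0.155, 0.155]
ft_force: [0.0, -0.9, -1.9]
width: 36.2
```

Emit:
carry_out(
  delta_pos=[
    [0,0.05,0],
    [0,0.1,0],
    [0,0.12,0],
    [0,0.12,0],
  ],
  rotation=[
    [0,0,0],
    [0,0,0],
    [0,0,0],
    [0,0,0],
  ],
)

```text
t: 23.48
ee_pos: [580.6, -6.5, 61.4]
orientation: [-1.565, -0.155, 0.155]
ft_force: [0.6, -0.5, -0.9]
width: 36.0
```

Emit:
carry_out(
  delta_pos=[
    [0,0.03,0],
    [0,0.05,0],
    [0,0.05,0],
  ],
  rotation=[
    [0,0,0],
    [0,0,0],
    [0,0,0],
  ],
)

```text
t: 23.73
ee_pos: [580.6, -6.6, 60.9]
orientation: [-1.565, -0.155, 0.155]
ft_force: [0.6, -1.0, -1.0]
width: 36.1
```

Emit:
carry_out(
  delta_pos=[
    [0,0.03,0],
    [0,0.05,0],
    [0,0.05,0],
  ],
  rotation=[
    [0,0,0],
    [0,0,0],
    [0,0,0],
  ],
)

```text
t: 23.98
ee_pos: [580.7, -6.6, 60.8]
orientation: [-1.565, -0.155, 0.155]
ft_force: [-2.2, -0.7, 5.1]
width: 36.0
```

```bash
python3 go.py 580.42 -6.51 60 11.24
```

```text
t 23.9833 pos [580.7281  -6.6494  60.7588] w 35.951588505028894 F [-2.2387 -0.6672  5.0999] q6 -0.2292193174414999
delta cm [-0.0275  0.0759  0.0197] rot [0.0002 0.0013 0.0002]
```

Emit:
carry_out(
  delta_pos=[
    [0,0,0],
    [0,0,0],
    [0,0,0],
    [0,0,0],
    [0,0,0],
    [0,0,0],
  ],
  rotation=[
    [0,0,0],
    [0,0,0],
    [0,0,0],
    [0,0,0],
    [0,0,0],
    [0,0,0],
  ],
  hand=60,
)

```text
t: 24.48
ee_pos: [580.6, -6.5, 60.3]
orientation: [-1.565, -0.155, 0.155]
ft_force: [-0.8, -0.5, 0.2]
width: 66.9
```

```bash
python3 look.py wrist w14
```

```text
24.4833 [580.56050707  -6.48625095  60.27059418] [-1.56519763 -0.155051    0.15519306] 66.86028682405896
```

View pics/w14.png

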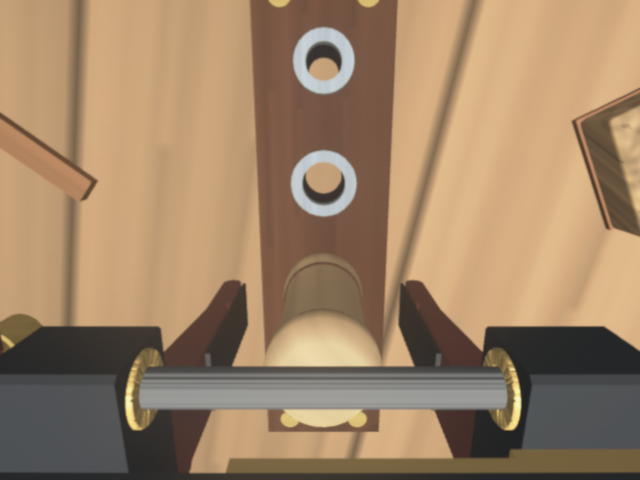

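Released, handle upright at (322,340), centred between the open fingers. Withdraw straight up.

Emit:
carry_out(
  delta_pos=[
    [0,-0.5,0],
    [0,-1.5,0],
    [0,-3,0],
    [0,-5,0],
    [0,-7.5,0],
    [0,-10,0],
    [0,-12,0],
    [0,-14,0],
    [0,-15,0],
    [0,-15,0],
    [0,-15,0],
  ],
  rotation=[
    [0,0,0],
    [0,0,0],
    [0,0,0],
    [0,0,0],
    [0,0,0],
    [0,0,0],
    [0,0,0],
    [0,0,0],
    [0,0,0],
    [0,0,0],
    [0,0,0],
  ],
)

```text
t: 25.45
ee_pos: [580.7, -6.6, 210.8]
orientation: [-1.565, -0.156, 0.154]
ft_force: [-0.7, -0.8, 0.4]
width: 67.4
```

```bash
python3 look.py wrist w15; python3 look.py side s15; python3 -c "
import cv2
im=cv2.imread('pics/s15.png');cv2.imwrite('pics/s15z.png',cv2.resize(im[170:370,210:450],None,fx=3.3,fy=2.95*1.1,interpolation=cv2.INTER_CUBIC)[:600])
im=cv2.imread('pics/w15.png');cv2.imwrite('pics/w15z.png',cv2.resize(im[100:400,200:440],None,fx=2,fy=2,interpolation=cv2.INTER_CUBIC)[:600])"
```

```text
25.45 [580.6525012   -6.56110416 210.79475144] [-1.56542239 -0.15593774  0.1542179 ] 67.36044693828697
25.5 [580.07031981  -6.53402704 209.79613523] [-1.56513315 -0.15444391  0.15566294] 66.92228522704912
```

View pics/w15z.png

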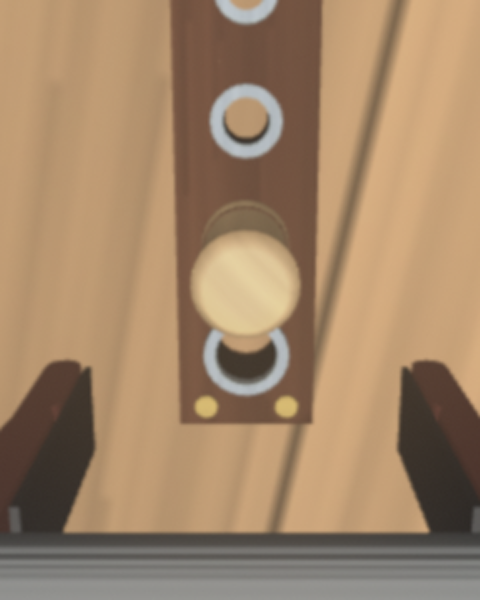

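View pics/s15z.png

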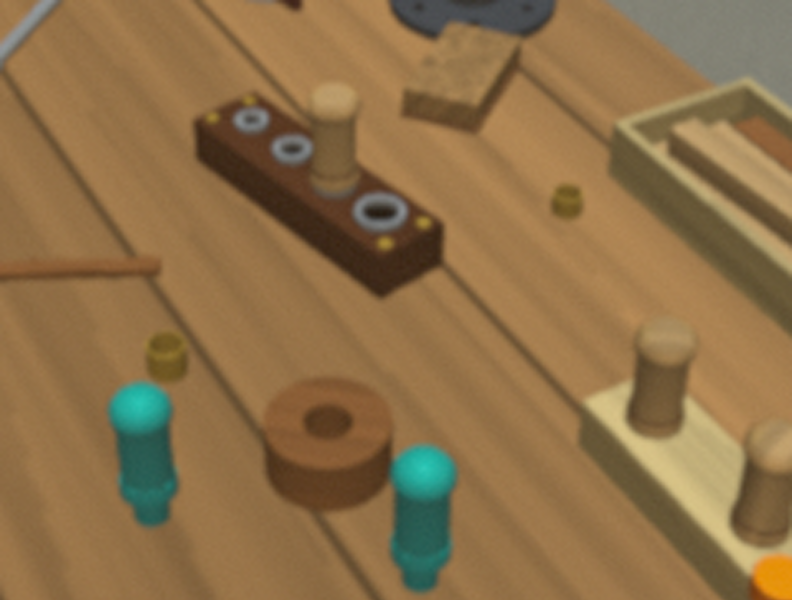

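```bash
python3 -c "
from workcell import ctrl
print(ctrl.close_job())"
```

```text
the job is handed in; nothing more can be done
None
```

The handle's tenon measures 22 mm: it fits the second ring (23 mm bore). I left it standing there and handed the job in at about 25.5 s.

- **Gauging:** The tenon went about 21–22 mm into ring 1 and then ring 2, with side and contact forces of no more than about 2 N. Ring 3 stopped it at its rim, at about 6 N of push, so I did not try ring 4. A width measured in the side picture, about 21.8 mm, agrees with 22 mm.
- **Placing:** I lowered it into ring 2 until the shoulder bore on the rim. The tool was then at 60.8 mm, the height expected for a seated shoulder, with about 5 N of push. Then I opened the gripper and lifted straight up.
- **Last checks:** The wrist and side pictures show the handle upright in ring 2 with its shoulder on the ring. The stand is empty, and both rack handles and the turquoise look-alikes are untouched.
- **Disagreements:** The gripper read 36 mm on the 32 mm grip, and still did after I opened it and gripped 4 mm lower. It held without slipping. The wrist camera read about 1 mm off across the jaws, which I corrected for.

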